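Check the plug, then open the cam press

ROBOT

A 6-joint arm with a two-finger parallel gripper is mounted at the origin on the work surface. World frame = base frame: x ahead of the robot, y to its left, z up, the work surface at z = 0. Lengths are in mm, angles in degrees, forces in N, time in s.
With the tool pointing down it reaches from about 300 to 850 mm from the base axis. Payload 4.2 kg.
Tool frame: the origin (TCP) lies midway between the tips of the shut fingers; the grasp point (between the pads) lies 19 mm behind it (env.grasp_offset is the distance from the TCP to the grasp point, in mm); z points along the fingers, y is the line along which they close (so a half turn about z gives the same grasp; the last joint's range is limited). The gripper opens to 91 mm and grips with 3 to 60 N. Pads are 32 mm wide; open, the fingers measure 118 mm over their backs; the gripper's body (76 mm by 178 mm) begins 60 mm behind the grasp point.
Start: joints at [-75.516, 18.312, 89.639, -0, 72.044, -1.146], TCP at [154.924, -553.752, 213.976] pointing down, gripper open.
Joint ranges: [-177.97, 177.97], [-48.28, 115.42], [12.27, 149.76], [-77.06, 257.06], [2.81, 150.46], [-146.56, 146.56]. Speed limits (degrees/s): [147.25, 147.25, 180, 180, 180, 180].

INTERFACE

Orientations are given as [roll, pitch, yaw] about the fixed x, y, z axes, in that order (R = Rz(yaw) Ry(pitch) Rx(roll)).
In Python, from workcell import env, optics gives the robot as it stands. The module is installed in compiled form; this text tells all that it offers.
- The arm moves only by the tool send_rows, never from a script. Its argument "targets" is a list that holds one entry, the list of rows, each a list of 7 numbers: the turn, a rotation vector about the world's x, y, z scaled (see below), then the shift along the world's x, y, z scaled (see below), then the closure, from -1 (fully open) to 1 (shut). In form: [[[rx, ry, rz, x, y, z, gripper], ...]]. A call has 1 to 12 rows; each row shifts and turns the commanded pose from where the row before left it; what a row does not reach is not made up. The controller multiplies each number of a shift by 0.2 m and each number of a turn by pi/2 rad. A row lasts 1/10 s, in which the tool goes at most 50 mm and 8.59 degrees, less where a joint would pass 70% of its speed; a pose out of reach is approached as far as the arm can. A call with a number of a shift or a turn outside -1 to 1 is refused whole. A call with a gripper value outside its range is refused whole. The fingers move at their own pace and stop on an object; "grip_force" is the grip in N (left out, the last holds). Time passes only in rows, so rows that do not move let the fingers close. It gives the time, the measured TCP pose, the force, the opening and the grip force at its end, in the units of the state.
- env.state(): the state, without advancing time (a new reading comes with each control period).
- optics.grab_frame(name): name is "scene" or "top"; returns (picture, depth): 400x640x3 uint8, red, green, blue; 400x640 float32, mm along the optical axis (not along the pixel's ray), 0 where there is no reading.
- optics.camera_info(name): a dict with "camera_matrix" (3x3 intrinsics, pixels), "k1" (the pictures are not rectified: a ray, as slopes to the right and down, at radius r is drawn at 1 + k1 r^2 times it, then the intrinsics apply), "R" (3x3) and "t" (3): a world point X has camera coordinates R X + t. Camera axes: x right, y down, z forward; pixel columns grow to the right and rows downward; lengths in mm; the calibration is good to about 2 mm. A picture is of the moment at which its call begins. camera_info takes no time and is no camera call.
- env.job_done(): hands the job in; it is judged then, once.
Trained networks look in the newest picture that a camera, given by its name, has taken for a name from the list of things; names that differ only in an ending like _2 or _b are one class to them, and where a whole thing is asked for, a point or a joint stands for the part that bears it (a point fixed in the world has none). Each returns a list of dicts, best first, with "conf" (0 to 1); they miss things now and then, are a little off and sometimes report something else, mostly with a low value. They report only what shows in the picture. A call takes as long as a camera call. They do not tell look-alikes from the thing itself.
- optics.silhouettes(camera, name): "mask" (400x640 bool, what is visible of it) and "at" ([column, row] in pixels, amid what is visible of it).
- optics.place_of(camera, name): "at" ([column, row] in pixels: a listed point, or the origin of a listed thing).
The state is a dict: "time_s": time; "qpos": joint angles; "qvel": joint speeds; "effort": joint torques, N m; "ee_pos": TCP position; "ee_rot": TCP orientation; "force": force on the tool from outside, world axes, zero at the start; "torque": the same for the moment, N m; "gripper_width": finger opening in mm; "gripper_force": force on a finger pad.
Only numpy, scipy, OpenCV 4.12 (cv2) and the standard library are available. Lean on these libraries where they do the work, as an engineer would, in place of code of your own. Each camera call takes 0.05 s, during which the arm holds its last target. There are 200 camera calls.

TASK

The wooden plug glued into the back of the carved bird has to be checked before its clamp is opened: take the pen thermometer out of its block, hold it steady for two seconds pointing straight down at the middle of the plug, its tip about 8 cm above it and without touching the bird, and put it back fully home in the hole of its block. Then swing the press's cam lever up to its highest lift, where the lever stands straight upright, and finish while still gripping its handle there, because the spring closes the press when it is let go. Leave the bird on the board where it lies, and leave the spray can, glue bottle and paint set alone.

Things in the scene. Friction and masses are not known exactly. Their poses are not given: they have to be found in the camera images.
- pen: Pen-shaped round thermometer, 126 mm long, about 70 g, upright in its block at the start. Origin at the middle of its tip (lower, sensing end); z up along it. From the tip: cone of diameter 10 to 20 mm over 16 mm, shaft of 20 mm to 50 mm, collar of 36 mm from 50 to 56 mm, white grip of 22 mm from 56 to 126 mm. In the block the collar rests on the block's top, the tip 10 mm above the table.
- pen_block: Fixed dark wooden block, 75 x 75 x 60 mm high, with an upright through hole of diameter 29 mm in its middle for the pen. Origin at the centre of its underside, on the table; z up. It stands to the left or to the right of the press (the spray can stands at the other place).
- bird: Carved plain-wood bird, 0.35 kg, loose, 195 mm long including bill, on a flat wooden base 70 x 150 x 14 mm which lies on the press's board; the press pad holds it down by the tail. Origin at the centre of the base's underside; head and bill to its -y, tail to its +y, z up. Highest point of the head is 115 mm above the origin, 74 mm towards -y.
- bird_plug (a point): Centre of the top of the round wooden plug (diameter 24 mm) that stands up from the bird's back; 78 mm above the bird's underside, 96 mm above the table. z up.
- press_board: Fixed board of the press, 160 (x) x 340 (y) x 18 mm; origin under its centre, on the table, z up. At its y = +70 mm a steel column 40 x 44 mm, with guide rods and cap 200 mm high; lever and eccentric disc are on its -x side. The follower arm (top 159 mm above the table closed, 173 open) reaches from the column to a round pad at y = 0 that presses on the bird's tail.
- cam_axle (a point): Axle of the cam lever, on the column's centre line, 100 mm above the table; axes as press_board, the lever turns about the x axis through it, in a plane across x.
- lever_handle: Black round handle of the cam lever, a sleeve free to turn about its own axis, diameter 16 mm, 80 mm long, parallel to the axle (x of press_board), with a 22 mm ball at its free (-x) end; the lever's flat bar is 41 mm from the origin towards +x. Origin at the middle of the bar, 120 mm from the axle's line and 95 mm from cam_axle towards press_board -x.
- cam_lever (a joint): Cam lever angle, rad; starts near 0. At 0 (closed) the lever points to press_board +y, 0.15 rad upward (handle 118 mm above the table); grows as the handle rises; at 1.42 it stands upright (handle 220 mm above the table), the highest lift; beyond, up to 2.3, it tips to -y and the press sinks. A 10 to 14 N spring drives it back when let go; raising it takes at most 4 N at the handle.
- press (a joint): Height of the press's follower arm and pad above the closed position, m: 0 closed (pad on the bird's tail), 0.0145 at the cam's highest lift.
- spray_can: Upright spray can, diameter 64 mm, 170 mm high, origin under its centre. Leave it alone.
- glue_bottle: Upright small glue bottle, diameter 48 mm, 110 mm high, origin under its centre. Leave it alone.
- paint_set: Flat open metal paint box, 80 x 180 x 18 mm, origin under its centre. Leave it alone.
Mind the look-alikes: they are no part of the job. Leave any blue or yellow look-alike of the pen alone.

How it is judged (in metres and radians):
On the way, in this order (a step that is already met when the one before it is completed fails the run):
1. the pen thermometer is held steady in the fingers, tip 4 to 12 cm above the plug, pointing straight down at it (its axis passes within 15 mm of the plug's centre) (x of bird_plug in the frame of pen between -0.015 and 0.015 m and y of bird_plug in the frame of pen between -0.015 and 0.015 m and z of bird_plug in the frame of pen between -0.12 and -0.04 m and angle between pen's own z axis and vertical below 0.2 rad and linear speed of pen below 0.03 m/s and contact force between the fingers and pen above 0.5 N), for 1 s.
2. the pen is back in the hole of its block, collar on the block's top, and let go, the lever still down (horizontal distance between pen and pen_block below 0.008 m and z of pen in the frame of pen_block below 0.014 m and angle between pen's own z axis and vertical below 0.12 rad and linear speed of pen below 0.03 m/s and contact force between the fingers and pen below 0.1 N and value of joint cam_lever below 0.5 rad), for 0.2 s.
At the end, for the whole second after the job is handed in: Lever still, within 0.15 rad of upright, press lifted over 13.5 mm, fingers on its handle with over 1 N; pen upright and home in its block (within 8 mm of the hole's centre, at most 4 mm high); bird on the board within 20 mm of its start (value of joint cam_lever between 1.271 and 1.571 rad and velocity of joint cam_lever between -0.1 and 0.1 rad/s and value of joint press above 0.0135 m and contact force between the fingers and lever_handle above 1 N and horizontal distance between pen and pen_block below 0.008 m and z of pen in the frame of pen_block below 0.014 m and angle between pen's own z axis and vertical below 0.12 rad and linear speed of pen below 0.03 m/s and distance of bird from where it was at the start of the episode below 0.02 m and angle between bird's own z axis and vertical below 0.08 rad and contact force between bird and press_board above 1 N); the arm keeps its last pose, push and grip.
It fails at once if the pen touches the bird (contact force between pen and bird above 1 N).
It fails at once if the bird is shifted more than 20 mm (distance of bird from where it was at the start of the episode above 0.02 m).
It fails at once if the spray can is shifted more than 30 mm (distance of spray_can from where it was at the start of the episode above 0.03 m).
It fails at once if the glue bottle is shifted more than 30 mm (distance of glue_bottle from where it was at the start of the episode above 0.03 m).
It fails at once if the paint set is shifted more than 30 mm (distance of paint_set from where it was at the start of the episode above 0.03 m).
It also fails if it takes over 72 s, if anything falls off the work surface, if the arm or the gripper's body presses on something with over 40 N, if the wrist force passes 120 N, or if a joint passes its speed limit or range.

## Working session

There is one attempt and no reset: what is moved stays moved. The work goes in short steps, Python scripts to look and compute and a tool call to move; the robot and the scene stay as the last step left them, time stands still between calls to the robot, and variables do not carry over. Pictures are saved under pics/ and viewed, at most 10 in all, crops included, and the job is handed in when it is done.

Besides the shell and the picture viewer there is one more tool, called after "Emit:" as name(argument=value, ...), one argument or row to a line, values as JSON. send_rows: Moves the arm, as the interface text tells. Its arguments: {"type":"object","properties":{"targets":{"type":"array"},"grip_force":{"type":"number"}},"required":["targets"]}

```bash
mkdir -p pics
cat > h.py <<'E'
import numpy as np, cv2
from workcell import env, optics
def ray(cam,u,v):
    c=optics.camera_info(cam);K=np.array(c["camera_matrix"],float);k=c["k1"]
    p=cv2.undistortPoints(np.array([[[u,v]]],float),K,np.array([k,0,0,0,0],float))[0,0]
    return np.array([p[0],p[1],1.]),np.array(c["R"]),np.array(c["t"]).ravel()
def at_depth(cam,u,v,d):
    r,R,t=ray(cam,u,v); return R.T@(r*d-t)
def at_z(cam,u,v,z):
    r,R,t=ray(cam,u,v); o=-R.T@t; w=R.T@r; return o+w*(z-o[2])/w[2]
def cloud(cam,depth):
    c=optics.camera_info(cam);K=np.array(c["camera_matrix"],float)
    v,u=np.mgrid[0:400,0:640]
    p=cv2.undistortPoints(np.stack([u.ravel(),v.ravel()],1).astype(float)[:,None],K,np.array([c["k1"],0,0,0,0],float))[:,0]
    P=np.c_[p,np.ones(len(p))]*depth.reshape(-1,1)
    return ((P-np.array(c["t"]).ravel())@np.array(c["R"])).reshape(400,640,3)
E
python3 - <<'E'
from h import *
np.set_printoptions(precision=1,suppress=True)
for cam in ["scene","top"]:
    im,d=optics.grab_frame(cam); cv2.imwrite(f"pics/{cam}0.png",im[:,:,::-1]); np.save(f"{cam}_d.npy",d)
    C=cloud(cam,d)
    for n in ["pen","pen_block","bird","bird_plug","press_board","cam_axle","lever_handle","spray_can","glue_bottle","paint_set"]:
        for r in optics.place_of(cam,n)[:3]:
            u,v=r["at"]; x=C[min(399,max(0,int(round(v)))),min(639,max(0,int(round(u))))]
            print(cam,n,np.round(r["conf"],2),np.array(r["at"]),x)
print(env.state())
E
```

```text
scene pen 0.73 [447.4 202.7] [537.  370.2  45.5]
scene pen 0.73 [412.2 208.5] [538.  280.6   8.5]
scene pen 0.53 [452.7 231.2] [594.6 395.7  -0.7]
scene pen_block 0.8 [441.4 205.4] [538.2 355.9  36.2]
scene pen_block 0.36 [241.2 244.6] [ 791.5 -133.6    9.6]
scene bird 0.93 [269.9 195.2] [ 607.9 -119.4   30.9]
scene bird 0.57 [207.6 173.8] [ 543.3 -352.    17.2]
scene bird_plug 0.75 [289.1 200.5] [613.5 -60.5  29.1]
scene bird_plug 0.71 [255.8 178.7] [ 612.1 -154.5   85.2]
scene press_board 0.92 [289.1 205.7] [627.4 -56.5  19.2]
scene cam_axle 0.82 [310.4 183.3] [632.4   7.8 117.5]
scene lever_handle 0.48 [360.3 167.6] [542.8 123.9 123.6]
scene spray_can 0.96 [204.8 173.2] [ 545.1 -360.8   20.8]
scene paint_set 0.57 [242.3 246.4] [ 794.  -129.7    9.6]
top pen 0.68 [175.8 246.5] [499.2 356.5  60.9]
top pen 0.61 [213.1 231.8] [533.7 271.3  55.4]
top pen 0.5 [166.7 208.8] [588.9 394.9  26. ]
top pen_block 0.74 [172.5 247.1] [497.  364.1  65.6]
top bird 0.68 [373.9 208.4] [ 597.  -115.8   84.3]
top bird_plug 0.94 [386.8 209.2] [ 594.7 -145.3   92.8]
top press_board 0.74 [469.4 239.4] [ 526.9 -342.6   83.9]
top press_board 0.67 [348.5 202.4] [605.5 -47.1 157.7]
top cam_axle 0.27 [268.9 236.1] [527.8 127.8 122.6]
top lever_handle 0.84 [267.3 239.4] [521.1 131.9 124.9]
top spray_can 0.92 [468.7 243.9] [ 515.3 -340.1   89.6]
top glue_bottle 0.65 [255.6 149. ] [736.7 170.7  68.7]
top paint_set 0.62 [373.1 138.2] [ 783.3 -123.4   10.9]
{'time_s': 1.1, 'qpos': array([-75.5,  18.3,  89.6,   0. ,  72. ,  -1.1]), 'qvel': array([ 0.1,  0. ,  0.1, -0.1, -0. , -0. ]), 'effort': array([  0. , -41.2, -23.2,   0.1,   0. ,  -0. ]), 'ee_pos': array([ 154.9, -553.8,  214. ]), 'ee_rot': array([180. ,  -0. ,  15.6]), 'force': array([-0.1,  0.9, -0.4]), 'torque': array([ 0.,  0., -0.]), 'gripper_force': 0.0, 'gripper_width': 91.06322559356026}
```

View pics/scene0.png

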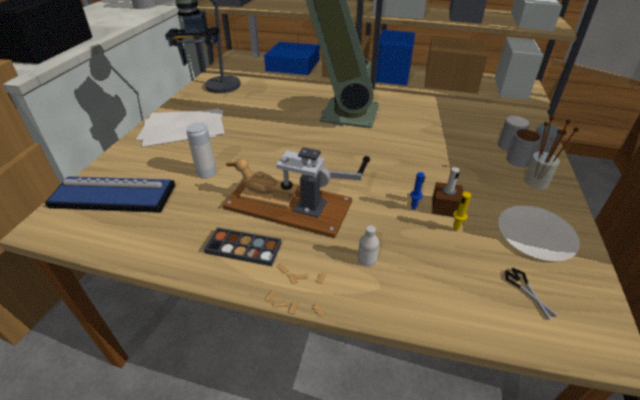

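View pics/top0.png

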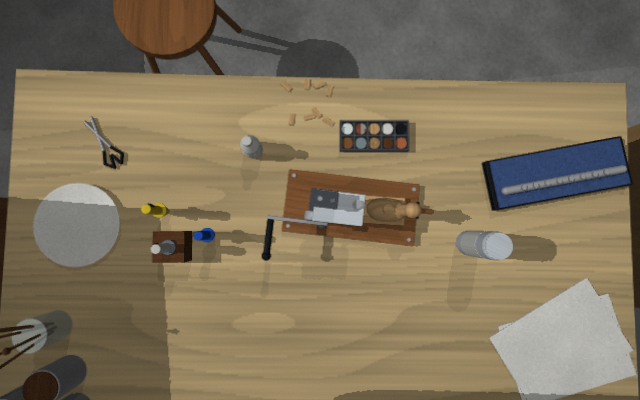

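The scene view shows the white-grip pen at (453,180) in the dark block at (447,200). The blue look-alike is at (417,190) and the yellow one at (461,212). The press is at (300,195), with its black handle at (365,163). In the top view the block is at (172,247), the plug near (387,209) and the handle at (267,240).

Next I'll measure these precisely.

Run:
```python
from h import *
np.set_printoptions(precision=1,suppress=True)
cl={}
for cam in ["scene","top"]:
    d=np.load(f"{cam}_d.npy"); C=cloud(cam,d); C[d==0]=np.nan; cl[cam]=C
    im=cv2.imread(f"pics/{cam}0.png")
    def sel(x0,x1,y0,y1,z0,z1):
        return (C[...,0]>x0)&(C[...,0]<x1)&(C[...,1]>y0)&(C[...,1]<y1)&(C[...,2]>z0)&(C[...,2]<z1)
    print(cam,"table z",np.nanmedian(C[...,2][sel(350,480,-200,200,-20,20)]))
    m=sel(440,580,300,420,52,64); print("blocktop",m.sum(),cv2.minAreaRect(C[m][:,:2].astype(np.float32)),np.median(C[m][:,2]))
    for z0,z1 in[(70,85),(85,100),(100,115),(115,130),(130,150)]:
        m=sel(440,580,300,420,z0,z1)
        if m.sum(): print(" pen",z0,m.sum(),C[m].mean(0),C[m].min(0),C[m].max(0))
    m=sel(450,700,-260,150,14,24); print("board",m.sum(),cv2.minAreaRect(C[m][:,:2].astype(np.float32)))
    for n in ["press_board","bird","pen_block","lever_handle","pen","bird_plug"]:
        for r in optics.silhouettes(cam,n)[:3]:
            q=r["mask"]; 
            P=C[q&~np.isnan(C[...,0])]
            if n=="press_board": P=P[(P[:,2]>12)&(P[:,2]<25)]
            if len(P)>3: print(n,round(r["conf"],2),np.array(r["at"]),q.sum(),cv2.minAreaRect(P[:,:2].astype(np.float32)),np.median(P,0),P[:,2].max())
s=cv2.imread("pics/scene0.png")[140:250,225:485]; t=cv2.imread("pics/top0.png")[160:275,140:440]
a=cv2.resize(s,None,fx=2.6,fy=2.6,interpolation=cv2.INTER_CUBIC); b=cv2.resize(t,None,fx=2.6,fy=2.6,interpolation=cv2.INTER_CUBIC)
o=np.zeros((a.shape[0]+b.shape[0],b.shape[1],3),np.uint8); o[:a.shape[0],:a.shape[1]]=a; o[a.shape[0]:]=b
print(o.shape); cv2.imwrite("pics/crop.png",o)
```

```text
scene table z -1.6823630030436298
blocktop 418 ((521.34619140625, 358.4068603515625), (116.67147064208984, 116.37769317626953), 0.2814941704273224) 58.046409104909586
 pen 70 37 [508.  370.6  77.8] [499.8 361.5  70.3] [512.4 382.1  84.7]
 pen 85 39 [508.2 371.3  93. ] [497.5 361.2  85.4] [513.3 383.4  99.6]
 pen 100 38 [507.5 371.  107.5] [499.6 361.5 100.9] [512.3 382.7 114.5]
 pen 115 51 [513.6 375.1 122.8] [500.  361.5 115.2] [579.7 408.4 130. ]
 pen 130 39 [501.9 372.  134. ] [489.5 362.4 130.4] [509.8 381.  136.8]
board 2552 ((605.4293823242188, -69.56401062011719), (340.374755859375, 162.7152862548828), 84.2991943359375)
press_board 0.65 [307.9 201.5] 5345 ((606.3921508789062, -69.75213623046875), (339.88909912109375, 163.7295379638672), 84.57818603515625) [646.6  -4.7  16.6] 24.841072595842782
bird 0.82 [262.9 189.7] 1561 ((554.3898315429688, -180.8533935546875), (303.2616271972656, 160.29727172851562), 75.79035186767578) [ 616.4 -135.    64.8] 132.71658867889204
pen_block 0.94 [440.6 202.3] 734 ((528.6041870117188, 371.2808532714844), (75.91785430908203, 128.23374938964844), 
[... 2412 characters left out ...]
06114657
pen 0.79 [204.2 233.8] 209 ((526.281982421875, 285.29034423828125), (29.097448348999023, 29.772241592407227), 0.9216715097427368) [527.9 280.5  93.1] 129.59288788370773
pen 0.73 [164.4 248. ] 260 ((496.0462646484375, 371.7366027832031), (28.679088592529297, 34.48741912841797), 78.31425476074219) [497.6 366.9  96.8] 139.0691997640152
pen 0.6 [155.6 207.4] 260 ((583.7493286132812, 399.3885803222656), (27.70794677734375, 32.24114990234375), 86.11368560791016) [584.2 395.7  83.5] 129.40850603810674
bird_plug 0.84 [390.7 207.9] 1438 ((593.8818969726562, -170.10122680664062), (173.57672119140625, 69.69478607177734), 86.93534851074219) [ 591.6 -156.    82.5] 158.8153019430901
(585, 780, 3)
```

View pics/crop.png

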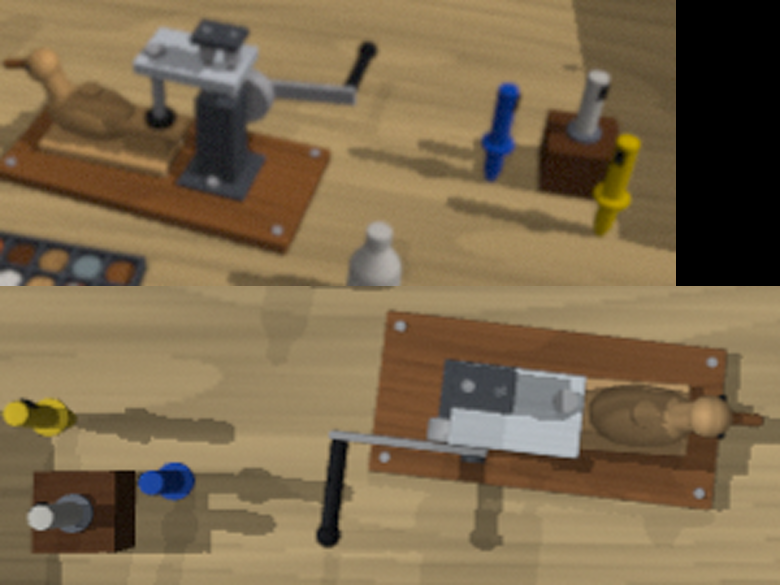

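The crop shows the white pen upright in the dark block, leaning little. The plug is the round spot on the bird's back, near pixel (389,208) in the top view. The lever bar ends in the black handle on the robot side. Next I'll refine the block, pen and plug positions.

Run:
```python
from h import *
np.set_printoptions(precision=1,suppress=True)
for cam in ["scene","top"]:
    d=np.load(f"{cam}_d.npy"); C=cloud(cam,d); C[d==0]=np.nan
    dz=2 if cam=="scene" else 0
    def sel(x0,x1,y0,y1,z0,z1):
        return (C[...,0]>x0)&(C[...,0]<x1)&(C[...,1]>y0)&(C[...,1]<y1)&(C[...,2]>z0-dz)&(C[...,2]<z1-dz)
    m=sel(440,555,310,415,56,63); m=m.astype(np.uint8)
    n,l,st,_=cv2.connectedComponentsWithStats(m); k=1+st[1:,4].argmax(); P=C[l==k]
    print(cam,"block",len(P),cv2.minAreaRect(P[:,:2].astype(np.float32)),np.percentile(P,[1,99],0)[:,:2])
    for z0,z1 in[(62.5,68),(75,95),(95,115),(115,130),(134,140)]:
        P=C[sel(470,535,345,400,z0,z1)]; print(" pen",z0,len(P),np.percentile(P,[3,97],0)[:,:2].ravel() if len(P) else "")
    if cam=="top":
        P=C[sel(560,640,-220,-100,93,100)]; print("plug pts",len(P),P.mean(0),P.min(0),P.max(0))
        Z=C[199:220,374:402,2]; print(Z.round().astype(int))
        for uv in [(386.8,209.2),(389.4,208.5)]: print(at_z(cam,*uv,96))
    else: print(at_z(cam,255.8,178.7,96))
```

```text
scene block 363 ((502.16888427734375, 372.8547058105469), (78.4592514038086, 77.70807647705078), 0.2814941704273224) [[464.2 334.4]
 [540.6 409.5]]
 pen 62.5 61 [489.3 355.7 518.5 395.1]
 pen 75 50 [500.7 361.6 512.1 381.7]
 pen 95 55 [501.5 361.9 512.1 382.5]
 pen 115 43 [501.5 362.1 511.9 384.6]
 pen 134 36 [490.8 362.5 509.7 380.9]
[ 623.9 -149.2   96. ]
top block 723 ((497.7091369628906, 375.06292724609375), (74.23074340820312, 75.31539154052734), 0.8409401774406433) [[460.7 338.1]
 [535.  412. ]]
 pen 62.5 103 [475.1 351.5 515.6 393.3]
 pen 75 32 [488.  363.6 507.4 374.2]
 pen 95 30 [487.6 363.2 506.  370.2]
 pen 115 29 [488.7 363.4 508.7 383.1]
 pen 134 65 [489.5 365.4 507.3 382.4]
plug pts 96 [ 594.4 -155.1   96. ] [ 581.  -191.    93.1] [ 606.9 -137.3   99.7]
[[                  64                   70                   73
                    73                   74                   74
                    76                   77                   78
                    75                   79                   78
                    80                   81                   
[... 11874 characters left out ...]
    33                   64                   72
                    72                   72                   73
                    75                   74                   74
                    77                   76                   76
                    79                   79                   81
                    77                   77                   80
                    76                   77                   74
                    77                   73                   76
                    78                   71                   69
                    30]]
[ 594.1 -144.2   96. ]
[ 595.8 -150.3   96. ]<stdin>:15: RuntimeWarning: invalid value encountered in cast
```

Emit:
send_rows(
  targets=[
    [[0,0,0.02125,0.0718,0.1931,-0.004,-1],[0,0,0.02125,0.0718,0.1931,-0.004,-1],[0,0,0.02125,0.0718,0.1931,-0.004,-1],[0,0,0.02125,0.0718,0.1931,-0.004,-1],[0,0,0.02125,0.0718,0.1931,-0.004,-1],[0,0,0.02125,0.0718,0.1931,-0.004,-1],[0,0,0.02125,0.0718,0.1931,-0.004,-1],[0,0,0.02125,0.0718,0.1931,-0.004,-1],[0,0,0.02125,0.0718,0.1931,-0.004,-1],[0,0,0.02125,0.0718,0.1931,-0.004,-1],[0,0,0.02125,0.0718,0.1931,-0.004,-1],[0,0,0.02125,0.0718,0.1931,-0.004,-1]],
  ],
)

```text
time_s: 2.9
ee_pos: [327.6, -88.8, 204.7]
ee_rot: [179.9, -0.0, 38.6]
force: [0.3, -0.5, -0.1]
gripper_width: 91.1
gripper_force: 0.0
```

Emit:
send_rows(
  targets=[
    [[0,0,0.02125,0.0718,0.1931,-0.004,-0.4],[0,0,0.02125,0.0718,0.1931,-0.004,-0.4],[0,0,0.02125,0.0718,0.1931,-0.004,-0.4],[0,0,0.02125,0.0718,0.1931,-0.004,-0.4],[0,0,0.02125,0.0718,0.1931,-0.004,-0.4],[0,0,0.02125,0.0718,0.1931,-0.004,-0.4],[0,0,0.02125,0.0718,0.1931,-0.004,-0.4],[0,0,0.02125,0.0718,0.1931,-0.004,-0.4],[0,0,0.02125,0.0718,0.1931,-0.004,-0.4],[0,0,0.02125,0.0718,0.1931,-0.004,-0.4],[0,0,0.02125,0.0718,0.1931,-0.004,-0.4],[0,0,0.02125,0.0718,0.1931,-0.004,-0.4]],
  ],
)

```text
time_s: 4.1
ee_pos: [499.9, 374.9, 194.7]
ee_rot: [180.0, -0.0, 61.6]
force: [1.5, -0.7, 0.8]
gripper_width: 64.0
gripper_force: 0.0
```

Emit:
send_rows(
  targets=[
    [[0,0,0,0,0,0,-0.4],[0,0,0,0,0,0,-0.4],[0,0,0,0,0,0,-0.4]],
  ],
)

```text
time_s: 4.4
ee_pos: [499.1, 372.1, 194.7]
ee_rot: [-180.0, 0.1, 61.5]
force: [0.2, -0.1, -0.7]
gripper_width: 63.8
gripper_force: 0.0
```

Emit:
send_rows(
  targets=[
    [[0,0,0,0,0,-0.068,-0.4],[0,0,0,0,0,-0.068,-0.4],[0,0,0,0,0,-0.068,-0.4],[0,0,0,0,0,-0.068,-0.4],[0,0,0,0,0,-0.068,-0.4],[0,0,0,0,0,-0.068,-0.4],[0,0,0,0,0,-0.068,-0.4],[0,0,0,0,0,-0.068,-0.4],[0,0,0,0,0,0,-0.4]],
  ],
  grip_force=15,
)

```text
time_s: 5.3
ee_pos: [498.3, 372.3, 83.5]
ee_rot: [-179.9, 0.2, 61.5]
force: [-1.0, 0.3, -0.1]
gripper_width: 64.0
gripper_force: 0.0
```

Emit:
send_rows(
  targets=[
    [[0,0,0,0,0,0,1],[0,0,0,0,0,0,1],[0,0,0,0,0,0,1],[0,0,0,0,0,0,1],[0,0,0,0,0,0,1],[0,0,0,0,0,0,1],[0,0,0,0,0,0,1],[0,0,0,0,0,0,1]],
  ],
)

```text
time_s: 6.1
ee_pos: [499.6, 373.2, 86.2]
ee_rot: [180.0, -0.0, 61.5]
force: [-0.9, -0.5, 1.6]
gripper_width: 21.5
gripper_force: 15.0
```

Emit:
send_rows(
  targets=[
    [[0,0,0,0,0,0.05,1],[0,0,0,0,0,0.1,1],[0,0,0,0,0,0.1,1],[0,0,0,0,0,0.1,1],[0,0,0,0,0,0.1,1],[0,0,0,0,0,0.1,1],[0,0,0,0,0,0.1,1],[0,0,0,0,0,0.1,1],[0,0,0,0,0,0.08,1],[0,0,0,0,0,0,1]],
  ],
)

```text
time_s: 7.1
ee_pos: [500.6, 373.8, 255.1]
ee_rot: [179.8, -0.3, 61.5]
force: [-0.5, 0.0, 0.0]
gripper_width: 21.3
gripper_force: 15.0
```

Emit:
send_rows(
  targets=[
    [[0,0,0,0,-0.08,0,1],[0,0,0,0,-0.145,0,1],[0,0,0,0,-0.145,0,1],[0,0,0,0,-0.145,0,1],[0,0,0,0,-0.145,0,1],[0,0,0,0,-0.145,0,1],[0,0,0,0,-0.145,0,1],[0,0,0,0,-0.145,0,1],[0,0,0,0,-0.145,0,1],[0,0,0,0,-0.145,0,1],[0,0,0,0,-0.145,0,1],[0,0,0,0,-0.145,0,1]],
  ],
)

```text
time_s: 8.3
ee_pos: [497.9, 36.0, 250.6]
ee_rot: [-179.9, 0.1, 61.5]
force: [0.4, 0.2, -0.9]
gripper_width: 22.1
gripper_force: 15.0
```

Emit:
send_rows(
  targets=[
    [[0,0,0,0,-0.145,0,1],[0,0,0,0,-0.145,0,1],[0,0,0,0,-0.145,0,1],[0,0,0,0,-0.145,0,1],[0,0,0,0,-0.145,0,1],[0,0,0,0,-0.145,0,1],[0,0,0,0,-0.06,0,1],[0,0,0,0,0,0,1]],
  ],
)

```text
time_s: 9.1
ee_pos: [498.4, -149.1, 250.9]
ee_rot: [-179.9, 0.0, 61.4]
force: [0.3, 0.6, -0.8]
gripper_width: 21.7
gripper_force: 15.0
```

Run:
```python
from h import *
np.set_printoptions(precision=1,suppress=True)
s=env.state();print(s["time_s"],s["ee_pos"],s["gripper_width"])
o=[]
for cam in["scene","top"]:
    im,d=optics.grab_frame(cam)
    C=cloud(cam,d);C[d==0]=np.nan
    p=s["ee_pos"]
    for z0,z1 in[(175,195),(195,225),(225,235),(235,300)]:
        m=(abs(C[...,0]-p[0])<40)&(abs(C[...,1]-p[1])<40)&(C[...,2]>z0)&(C[...,2]<z1)
        P=C[m]; print(cam,z0,len(P), (P.mean(0),P.min(0),P.max(0)) if len(P) else "")
    o.append(cv2.resize(im[130:270,180:480,::-1],None,fx=2,fy=2))
cv2.imwrite("pics/hold.png",np.vstack(o))
```

```text
9.1 [ 498.4 -149.1  250.9] 21.735716929219947
scene 175 27 (array([ 504.5, -148.4,  186. ]), array([ 498.2, -157.6,  175.3]), array([ 509.2, -141. ,  192. ]))
scene 195 61 (array([ 505.4, -147.7,  207.7]), array([ 496.7, -165.9,  195. ]), array([ 510.3, -133.9,  224.7]))
scene 225 62 (array([ 506.7, -147.9,  229.6]), array([ 485.3, -169.7,  225.2]), array([ 519.8, -133.5,  234.3]))
scene 235 347 (array([ 507. , -145.4,  273.3]), array([ 484.6, -174. ,  235.2]), array([ 527.7, -125.3,  300. ]))
top 175 0 
top 195 0 
top 225 49 (array([ 504.3, -135.9,  230.5]), array([ 495. , -144.3,  225.1]), array([ 514.6, -129.3,  234. ]))
top 235 40 (array([ 506.6, -139.3,  277.9]), array([ 491.8, -148.2,  235.2]), array([ 522.1, -136. ,  296.1]))
```

View pics/hold.png

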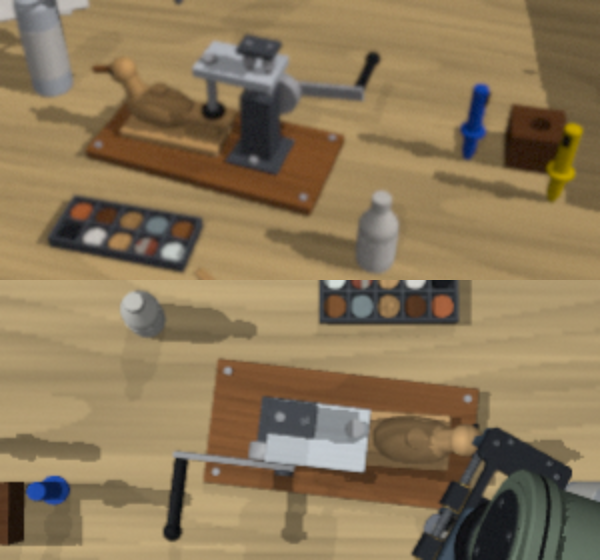

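The pen is held upright at the tool, its tip is at about 176 mm, and the block's hole is empty. I'll move over the plug now.

Emit:
send_rows(
  targets=[
    [[0,0,0,0.07,0,0,1],[0,0,0,0.08,0,0,1],[0,0,0,0.08,0,0,1],[0,0,0,0.08,0,0,1],[0,0,0,0.08,0,0,1],[0,0,0,0.06,0,0,1],[0,0,0,0.035,0,0,1],[0,0,0,0,0,0,1],[0,0,0,0,0,0,1]],
  ],
)

```text
time_s: 10.1
ee_pos: [596.3, -147.6, 251.8]
ee_rot: [-180.0, 0.0, 61.6]
force: [-0.3, -0.7, -1.2]
gripper_width: 21.5
gripper_force: 15.0
```

Emit:
send_rows(
  targets=[
    [[0,0,0,0,0,0,1],[0,0,0,0,0,0,1],[0,0,0,0,0,0,1],[0,0,0,0,0,0,1],[0,0,0,0,0,0,1],[0,0,0,0,0,0,1],[0,0,0,0,0,0,1],[0,0,0,0,0,0,1],[0,0,0,0,0,0,1],[0,0,0,0,0,0,1],[0,0,0,0,0,0,1],[0,0,0,0,0,0,1]],
  ],
)

```text
time_s: 11.3
ee_pos: [596.5, -147.9, 252.0]
ee_rot: [180.0, 0.0, 61.5]
force: [-0.2, 0.5, -0.2]
gripper_width: 21.6
gripper_force: 15.0
```

Run:
```python
from h import *
np.set_printoptions(precision=1,suppress=True)
s=env.state();print(s["time_s"],s["ee_pos"],s["ee_rot"])
p=s["ee_pos"]
im,d=optics.grab_frame("scene"); C=cloud("scene",d);C[d==0]=np.nan
for z0,z1 in[(85,100),(170,190),(190,220)]:
    m=(abs(C[...,0]-p[0])<40)&(abs(C[...,1]-p[1])<30)&(C[...,2]>z0)&(C[...,2]<z1)
    P=C[m]; print(z0,len(P),(P.mean(0),P.min(0),P.max(0)) if len(P) else "")
cv2.imwrite("pics/hold2.png",cv2.resize(im[110:230,200:340,::-1],None,fx=4,fy=4,interpolation=cv2.INTER_CUBIC))
```

```text
11.3 [ 596.5 -147.9  252. ] [180.    0.   61.5]
85 125 (array([ 602.3, -148.5,   89.6]), array([ 583.9, -177.6,   85. ]), array([ 617.7, -119.7,   96.4]))
170 19 (array([ 602.7, -147.1,  182.5]), array([ 598.3, -153.7,  174.7]), array([ 606.2, -141.4,  189.8]))
190 75 (array([ 603.7, -146.4,  204.6]), array([ 594.3, -160. ,  190.5]), array([ 608.6, -139.5,  219.9]))
```

View pics/hold2.png

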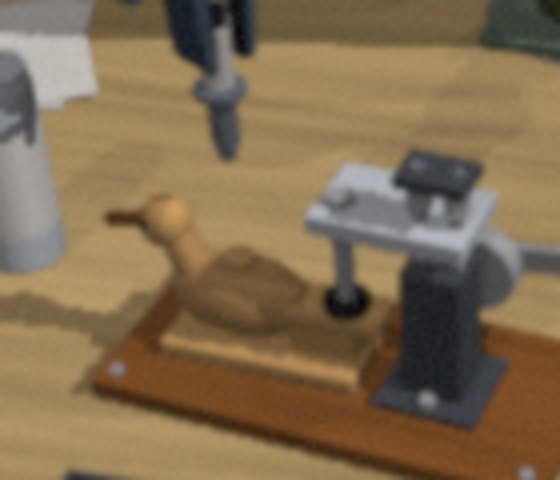

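The pen points straight down at the plug: tip at crop (228,157), plug at (240,257). I'll hold a little longer, then return the same way.

Emit:
send_rows(
  targets=[
    [[0,0,0,0,0,0,1],[0,0,0,0,0,0,1],[0,0,0,0,0,0,1],[0,0,0,0,0,0,1],[0,0,0,0,0,0,1],[0,0,0,0,0,0,1],[0,0,0,0,0,0,1],[0,0,0,0,0,0,1],[0,0,0,0,0,0,1],[0,0,0,0,0,0,1],[0,0,0,0,0,0,1]],
  ],
)

```text
time_s: 12.45
ee_pos: [596.6, -147.9, 252.0]
ee_rot: [180.0, -0.0, 61.5]
force: [-0.7, -0.8, -0.3]
gripper_width: 21.6
gripper_force: 15.0
```

Emit:
send_rows(
  targets=[
    [[0,0,0,-0.07,0,0,1],[0,0,0,-0.08,0,0,1],[0,0,0,-0.08,0,0,1],[0,0,0,-0.08,0,0,1],[0,0,0,-0.08,0,0,1],[0,0,0,-0.06,0,0,1],[0,0,0,-0.035,0,0,1]],
  ],
)

```text
time_s: 13.15
ee_pos: [498.8, -147.9, 252.2]
ee_rot: [180.0, -0.0, 61.5]
force: [0.5, 0.7, -0.7]
gripper_width: 21.8
gripper_force: 15.0
```

Emit:
send_rows(
  targets=[
    [[0,0,0,0,0.08,0,1],[0,0,0,0,0.145,0,1],[0,0,0,0,0.145,0,1],[0,0,0,0,0.145,0,1],[0,0,0,0,0.145,0,1],[0,0,0,0,0.145,0,1],[0,0,0,0,0.145,0,1],[0,0,0,0,0.145,0,1],[0,0,0,0,0.145,0,1],[0,0,0,0,0.145,0,1],[0,0,0,0,0.145,0,1],[0,0,0,0,0.145,0,1]],
  ],
)

```text
time_s: 14.35
ee_pos: [499.5, 189.5, 251.9]
ee_rot: [-180.0, -0.0, 61.6]
force: [-0.1, 0.4, -0.9]
gripper_width: 21.8
gripper_force: 15.0
```

Emit:
send_rows(
  targets=[
    [[0,0,0,0,0.145,0,1],[0,0,0,0,0.145,0,1],[0,0,0,0,0.145,0,1],[0,0,0,0,0.145,0,1],[0,0,0,0,0.145,0,1],[0,0,0,0,0.145,0,1],[0,0,0,0,0.06,0,1],[0,0,0,0,0,0,1],[0,0,0,0,0,0,1],[0,0,0,0,0,0,1]],
  ],
)

```text
time_s: 15.35
ee_pos: [499.6, 372.0, 252.1]
ee_rot: [180.0, 0.0, 61.5]
force: [-0.5, -0.5, -0.8]
gripper_width: 21.9
gripper_force: 15.0
```

Emit:
send_rows(
  targets=[
    [[0,0,0,0,0,-0.1,1],[0,0,0,0,0,-0.1,1],[0,0,0,0,0,-0.1,1],[0,0,0,0,0,-0.1,1],[0,0,0,0,0,-0.1,1],[0,0,0,0,0,-0.03,1],[0,0,0,0,0,0,1],[0,0,0,0,0,0,1]],
  ],
)

```text
time_s: 16.15
ee_pos: [500.2, 373.1, 147.2]
ee_rot: [179.9, -0.1, 61.5]
force: [0.6, 0.5, 0.0]
gripper_width: 21.7
gripper_force: 15.0
```

Emit:
send_rows(
  targets=[
    [[0,0,0,0,0,-0.04,1],[0,0,0,0,0,-0.04,1],[0,0,0,0,0,-0.04,1],[0,0,0,0,0,-0.04,1],[0,0,0,0,0,-0.04,1],[0,0,0,0,0,0,1]],
  ],
)

```text
time_s: 16.75
ee_pos: [498.8, 372.6, 104.3]
ee_rot: [-179.9, 0.2, 61.5]
force: [0.5, -0.7, -1.1]
gripper_width: 21.6
gripper_force: 15.0
```

Emit:
send_rows(
  targets=[
    [[0,0,0,0,0,-0.04,1],[0,0,0,0,0,-0.04,1],[0,0,0,0,0,-0.015,1],[0,0,0,0,0,-0.005,1],[0,0,0,0,0,0,1],[0,0,0,0,0,0,1]],
  ],
)

```text
time_s: 17.35
ee_pos: [499.5, 373.1, 86.2]
ee_rot: [180.0, -0.0, 61.5]
force: [-0.8, -0.2, 2.4]
gripper_width: 22.0
gripper_force: 15.0
```

Emit:
send_rows(
  targets=[
    [[0,0,0,0,0,0,-0.4],[0,0,0,0,0,0,-0.4],[0,0,0,0,0,0,-0.4],[0,0,0,0,0,0,-0.4],[0,0,0,0,0,0,-0.4],[0,0,0,0,0,0,-0.4],[0,0,0,0,0,0,-0.4]],
  ],
)

```text
time_s: 18.05
ee_pos: [499.6, 373.1, 85.9]
ee_rot: [180.0, 0.0, 61.5]
force: [0.6, 0.1, 0.2]
gripper_width: 63.9
gripper_force: 0.0
```

Emit:
send_rows(
  targets=[
    [[0,0,0,0,0,0.05,-0.4],[0,0,0,0,0,0.1,-0.4],[0,0,0,0,0,0.1,-0.4],[0,0,0,0,0,0.1,-0.4],[0,0,0,0,0,0.1,-0.4],[0,0,0,0,0,0.1,-0.4],[0,0,0,0,0,0,-0.4]],
  ],
)

```text
time_s: 18.75
ee_pos: [501.1, 374.3, 199.9]
ee_rot: [179.8, -0.4, 61.5]
force: [-0.3, -0.3, -0.4]
gripper_width: 64.0
gripper_force: 0.0
```

Run:
```python
from h import *
np.set_printoptions(precision=1,suppress=True)
im,d=optics.grab_frame("scene"); C=cloud("scene",d);C[d==0]=np.nan
for z0,z1 in[(62,68),(75,95),(95,115),(115,130),(130,150)]:
    m=(abs(C[...,0]-502)<34)&(abs(C[...,1]-372)<28)&(C[...,2]>z0-2)&(C[...,2]<z1-2)
    P=C[m]; print(z0,len(P),np.percentile(P,[3,97],0).ravel() if len(P) else "")
cv2.imwrite("pics/back.png",cv2.resize(im[120:250,340:500,::-1],None,fx=3.5,fy=3.5,interpolation=cv2.INTER_CUBIC))
# handle
m=(C[...,0]>440)&(C[...,0]<575)&(C[...,1]>100)&(C[...,1]<160)&(C[...,2]>95)&(C[...,2]<140); g=im.max(2)<70
P=C[m&g]; print("handle",len(P),P.mean(0),P.min(0),P.max(0))
```

```text
62 67 [490.2 351.1  60.  529.4 391.7  65.4]
75 49 [502.6 361.   73.2 512.5 380.9  91.8]
95 50 [502.7 361.6  93.2 512.3 382.2 112.6]
115 43 [503.2 361.6 113.8 513.1 383.7 127.2]
130 49 [492.  362.6 128.6 512.2 381.  136.3]
handle 81 [521.  130.6 122.8] [485.  121.7 117.1] [562.  140.9 127.6]
```

View pics/back.png

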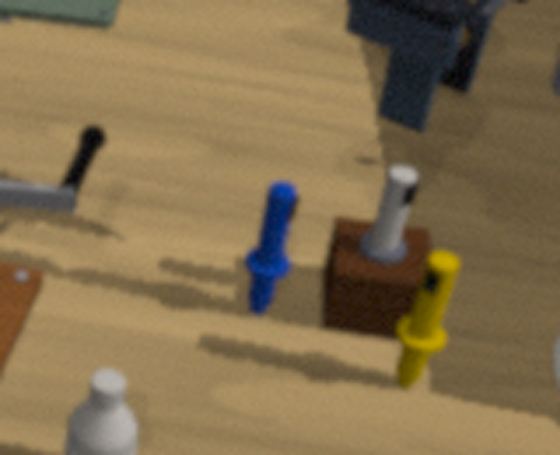

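The pen is back upright, with its collar on the block, at crop (385,245). Next is the lever handle.

Emit:
send_rows(
  targets=[
    [[0,0,-0.0622,0.0095,-0.1015,0,-0.4],[0,0,-0.0622,0.0095,-0.1015,0,-0.4],[0,0,-0.0622,0.0095,-0.1015,0,-0.4],[0,0,-0.0622,0.0095,-0.1015,0,-0.4],[0,0,-0.0622,0.0095,-0.1015,0,-0.4],[0,0,-0.0622,0.0095,-0.1015,0,-0.4],[0,0,-0.0622,0.0095,-0.1015,0,-0.4],[0,0,-0.0622,0.0095,-0.1015,0,-0.4],[0,0,-0.0622,0.0095,-0.1015,0,-0.4],[0,0,-0.0622,0.0095,-0.1015,0,-0.4],[0,0,-0.0622,0.0095,-0.1015,0,-0.4],[0,0,-0.0622,0.0095,-0.1015,0,-0.4]],
  ],
)

```text
time_s: 20.0
ee_pos: [521.5, 128.5, 194.6]
ee_rot: [179.9, 0.1, -5.9]
force: [-0.5, -0.1, -0.4]
gripper_width: 63.7
gripper_force: 0.0
```

Emit:
send_rows(
  targets=[
    [[0,0,0,0,0,0,-0.4],[0,0,0,0,0,0,-0.4],[0,0,0,0,0,0,-0.4]],
  ],
)

```text
time_s: 20.3
ee_pos: [522.1, 130.2, 195.5]
ee_rot: [-180.0, 0.1, -5.6]
force: [-0.5, -0.5, 0.9]
gripper_width: 64.0
gripper_force: 0.0
```

Emit:
send_rows(
  targets=[
    [[0,0,0,0,0,-0.07,-0.4],[0,0,0,0,0,-0.07,-0.4],[0,0,0,0,0,-0.07,-0.4],[0,0,0,0,0,-0.07,-0.4],[0,0,0,0,0,-0.07,-0.4],[0,0,0,0,0,-0.07,-0.4],[0,0,0,0,0,-0.07,-0.4],[0,0,0,0,0,0,-0.4],[0,0,0,0,0,0,-0.4]],
  ],
  grip_force=25,
)

```text
time_s: 21.2
ee_pos: [522.3, 130.2, 98.0]
ee_rot: [180.0, 0.0, -5.6]
force: [0.2, 0.7, -0.1]
gripper_width: 64.0
gripper_force: 0.0
```

Emit:
send_rows(
  targets=[
    [[0,0,0,0,0,0,1],[0,0,0,0,0,0,1],[0,0,0,0,0,0,1],[0,0,0,0,0,0,1],[0,0,0,0,0,0,1],[0,0,0,0,0,0,1],[0,0,0,0,0,0,1],[0,0,0,0,0,0,1],[0,0,0,0,0,0,1]],
  ],
)

```text
time_s: 22.1
ee_pos: [522.4, 129.4, 97.9]
ee_rot: [180.0, 0.0, -5.6]
force: [0.1, -1.4, 0.8]
gripper_width: 15.5
gripper_force: 25.0
```

Run:
```python
import numpy as np
th=np.linspace(0.15,np.pi/2,25);a=np.radians(-5.65)
d=np.diff(np.c_[-np.sin(a)*120*np.cos(th),np.cos(a)*120*np.cos(th),120*np.sin(th)],axis=0)/200
for r in d.round(4): print(f"[0, 0, 0, {r[0]}, {r[1]}, {r[2]}, 1],")
```

```text
[0, 0, 0, -0.0006, -0.0063, 0.0349, 1],
[0, 0, 0, -0.0008, -0.0084, 0.0345, 1],
[0, 0, 0, -0.001, -0.0104, 0.0339, 1],
[0, 0, 0, -0.0012, -0.0124, 0.0333, 1],
[0, 0, 0, -0.0014, -0.0143, 0.0325, 1],
[0, 0, 0, -0.0016, -0.0162, 0.0316, 1],
[0, 0, 0, -0.0018, -0.018, 0.0306, 1],
[0, 0, 0, -0.002, -0.0198, 0.0294, 1],
[0, 0, 0, -0.0021, -0.0215, 0.0282, 1],
[0, 0, 0, -0.0023, -0.0231, 0.0269, 1],
[0, 0, 0, -0.0024, -0.0246, 0.0255, 1],
[0, 0, 0, -0.0026, -0.0261, 0.0239, 1],
[0, 0, 0, -0.0027, -0.0275, 0.0224, 1],
[0, 0, 0, -0.0028, -0.0287, 0.0207, 1],
[0, 0, 0, -0.003, -0.0299, 0.0189, 1],
[0, 0, 0, -0.0031, -0.031, 0.0171, 1],
[0, 0, 0, -0.0032, -0.0319, 0.0153, 1],
[0, 0, 0, -0.0032, -0.0328, 0.0133, 1],
[0, 0, 0, -0.0033, -0.0335, 0.0114, 1],
[0, 0, 0, -0.0034, -0.0341, 0.0093, 1],
[0, 0, 0, -0.0034, -0.0346, 0.0073, 1],
[0, 0, 0, -0.0035, -0.035, 0.0052, 1],
[0, 0, 0, -0.0035, -0.0352, 0.0031, 1],
[0, 0, 0, -0.0035, -0.0353, 0.0011, 1],
```

Emit:
send_rows(
  targets=[
    [[0,0,0,-0.0006,-0.0063,0.035,1],[0,0,0,-0.0008,-0.0084,0.0345,1],[0,0,0,-0.001,-0.0104,0.034,1],[0,0,0,-0.0012,-0.0124,0.0333,1],[0,0,0,-0.0014,-0.0143,0.0325,1],[0,0,0,-0.0016,-0.0162,0.0316,1],[0,0,0,-0.0018,-0.018,0.0306,1],[0,0,0,-0.002,-0.0198,0.0294,1],[0,0,0,-0.0021,-0.0215,0.0282,1],[0,0,0,-0.0023,-0.0231,0.0269,1]],
  ],
)

```text
time_s: 23.1
ee_pos: [519.3, 99.3, 161.7]
ee_rot: [-180.0, 0.0, -5.6]
force: [0.3, 0.6, -2.4]
gripper_width: 15.4
gripper_force: 25.0
```

Emit:
send_rows(
  targets=[
    [[0,0,0,-0.0024,-0.0246,0.0255,1],[0,0,0,-0.0026,-0.0261,0.0239,1],[0,0,0,-0.0027,-0.0275,0.0224,1],[0,0,0,-0.0028,-0.0287,0.0207,1],[0,0,0,-0.003,-0.03,0.019,1],[0,0,0,-0.0031,-0.031,0.0171,1],[0,0,0,-0.0032,-0.032,0.0153,1]],
  ],
)

```text
time_s: 23.8
ee_pos: [515.3, 59.1, 190.6]
ee_rot: [-180.0, -0.0, -5.6]
force: [-1.5, 2.5, 1.7]
gripper_width: 15.3
gripper_force: 25.0
```

Emit:
send_rows(
  targets=[
    [[0,0,0,-0.0032,-0.0328,0.0133,1],[0,0,0,-0.0033,-0.0335,0.0114,1],[0,0,0,-0.0034,-0.034,0.0093,1],[0,0,0,-0.0034,-0.0346,0.0073,1],[0,0,0,-0.0035,-0.035,0.0052,1],[0,0,0,-0.0035,-0.0352,0.0031,1],[0,0,0,-0.0035,-0.0353,0.0011,1],[0,0,0,0,0,0,1],[0,0,0,0,0,0,1],[0,0,0,0,0,0,1],[0,0,0,0,0,0,1],[0,0,0,0,0,0,1]],
  ],
)

```text
time_s: 25.0
ee_pos: [510.4, 10.3, 200.6]
ee_rot: [179.9, 0.0, -5.6]
force: [-2.6, 0.0, 5.9]
gripper_width: 14.9
gripper_force: 25.0
```

Run:
```python
from h import *
np.set_printoptions(precision=1,suppress=True)
s=env.state();print(s["time_s"],s["ee_pos"],s["force"],s["gripper_width"])
o=[]
for cam,(r,c) in {"scene":((90,250),(200,500)),"top":((140,280),(140,440))}.items():
    im,d=optics.grab_frame(cam);C=cloud(cam,d);C[d==0]=np.nan
    m=(C[...,0]>595)&(C[...,0]<625)&(C[...,1]>-90)&(C[...,1]<-25)&(C[...,2]>145)&(C[...,2]<190)
    C0=cloud(cam,np.load(f"{cam}_d.npy")); 
    print(cam,"arm z now",m.sum(),np.median(C[m][:,2]),"before",np.median(C0[m][:,2]))
    o.append(cv2.resize(im[r[0]:r[1],c[0]:c[1],::-1],None,fx=2,fy=2))
cv2.imwrite("pics/end.png",np.vstack(o)[:600])
```

```text
25.0 [510.4  10.3 200.6] [-2.6  0.   5.9] 14.902236744020037
scene arm z now 162 171.62804267713858 before 157.0792916494234
top arm z now 373 172.38338056709955 before 158.07921180498747
```

View pics/end.png

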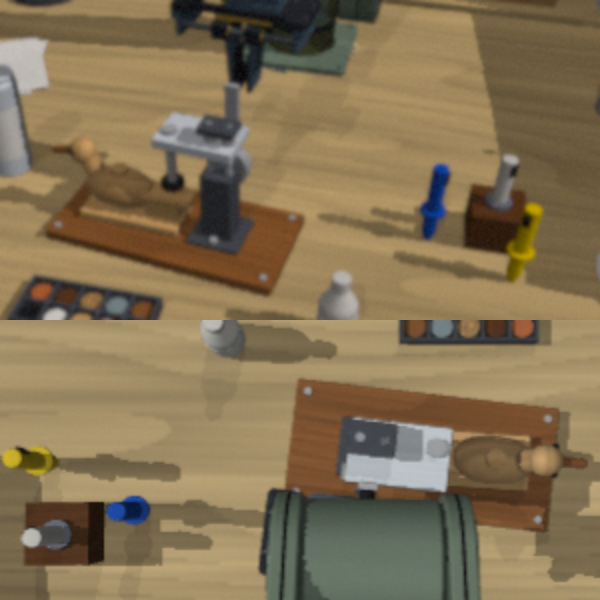

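The press is lifted by about 14.4 mm and the lever bar stands upright at crop (232,100) with its handle gripped. The pen is home and the bird is still on the board, so I'll hand in.

```bash
python3 -c "
from workcell import env
print(env.job_done())"
```

```text
the job is handed in; nothing more can be done
None
```

I handed the job in at about 25 s: the pen was held about 8 cm above the plug for over two seconds and put back home in its block, and the lever is upright and still gripped with the press lifted about 14.4 mm; hand-in returned no verdict.

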